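Pin the hinge of a glass-casting mould

TASK

Slide the loose half of the iron glass-casting mould along the fence of its plate until it meets the hinge eye of the fixed half, so that the two eyes lie in line, then take the long slim hinge pin from the wooden stand and push it gently down through both eyes, past the spring catch, until its collar sits fully home on the upper eye. Let go of it there, never push harder than about 18 N, and leave the other two pins and the things on the bench where they are.

Things in the scene. Friction and masses are not known exactly. Their poses are not given: they have to be found in the camera images.
- mould: Fixed: steel plate 90 x 280 x 8 mm on the bench, with the fixed dark iron mould half. Origin on the bench, straight below eye_mid; z up. In its frame (mm): plate x -45..45, y -175..105, top z 8. Fixed half: a trough open to -x, x 1..37, y 26..100, z 8..53
- eye_mid (a point): Where the fixed (lower) hinge eye stands on average, 31 mm above the bench (its mouth); axes as mould. The eye, a 30 x 30 mm block 8 to 31 mm above the bench with an upright 12 mm bore (1 mm chamfer) through it, is clamped anywhere up to 10 mm from here along the mould's y (not off it in x): this is not measured, so feel or see where it is
- fence (a point): Middle of the guiding face of the fence, a low straight bar on the plate along the mould's y (155 mm long, y -175..-20), 8 to 16 mm above the bench, its face at x 37.5 mm of mould and looking to -x; axes as mould
- catch (a joint): Spring ball hidden in the lower eye's bore, 26 mm above the bench, on its +x side. 0 = standing 4.5 mm out into the bore; grows (m) as the pin presses it back (3.6 N at first touch, 1.2 N more per mm, 7 mm at most). A pin in the bore keeps it pressed by about 1.5 to 4.5 mm. The pin meets 3 to 12 N there, then rubs past it: not yet the end of travel
- half: Loose dark iron mould half, 0.4 to 0.65 kg, standing on the plate 44 to 66 mm short of eye_mid (mould's -y), 5 to 18 mm off the fence, turned up to 0.13 rad. Origin at its underside (8 mm above the bench) below its own eye's axis; z up. In its frame (mm): trough open to -x, x 1..37, y -95.3..-15.3, z 0..45. When home its axes are parallel to mould and its eye is over the lower eye
- upper_eye (a point): Centre of the mouth of the loose half's (upper) hinge eye, 53 mm above the bench; axes as half. The eye is a 30 x 30 x 20 mm block with an upright 12 mm through bore (1 mm chamfers); it passes 2 mm above the lower eye. When home, the half's x 37 face is on the fence (0.5 mm play) and its y -15.3 end face stops (0.3 mm play) at the lower eye
- rib (a point): On the loose half's grip rib (14 mm thick along x, 45 mm long along y, 25 mm high, top edge 78 mm above the bench), at its middle, 8 mm under its top edge; axes as half; at x 24, y -60 mm of half. The rib can be gripped from above across x
- pin: The long slim steel hinge pin, 0.06 to 0.12 kg, upright in the stand. Origin at the centre of its foot, z up along it. Foot 6 mm in diameter, tapering over 12 mm to a 10 mm shank, shank 44 mm long in all to the underside of the collar (24 mm diameter, 5 mm thick), above it a round grip 16 mm in diameter and 36 mm high (z 49..85). Home: collar underside on the top of the upper eye, foot 9 mm above the bench
- pin_collar (a point): On the pin's axis at the underside of its collar, 44 mm above the foot
- pin_grip (a point): On the pin's axis in its round grip, 28 mm above the collar's underside, 13 mm under the top of the grip
- stand: Fixed wooden stand, 50 x 190 x 70 mm, three 14 mm holes in its 12 mm thick top board at y -60, 0, 60 mm; pins hang in them by their collars (collar undersides 70 mm above the bench). Origin at the centre of its underside. Which pin is in which hole varies
- short_pin: Like the long slim pin, but its shank is only 22 mm long; stays in the stand. Origin at its foot
- thick_pin: Like the long slim pin, but its shank is 13 mm thick and does not fit; stays in the stand. Origin at its foot
- flux_jar: Amber glass jar, 60 mm wide, 80 mm high, stays where it is
- mug: White mug, 80 mm wide, 90 mm high, stays where it is
- brush: Brush lying on the bench, stays where it is
- foil_roll: Flat roll of copper foil, 64 mm wide, 12 mm high, stays where it is
- glass_stack: Stack of green glass offcuts, 110 x 150 x 18 mm, stays where it is
- came_knife: Hand tool lying on the bench, stays where it is
Not all that is in view belongs to the job. Of the things shaped like the half, the dark steel one is meant.

How it is judged:
On the way:
1. the foot of the long slim pin has passed the upper eye and presses back the catch in the bore of the lower eye (x of pin in the frame of mould between -0.004 and 0.004 m and y of pin in the frame of mould between -0.014 and 0.014 m and value of joint catch above 0.0008 m and z of pin in the frame of mould below 0.027 m and horizontal distance between pin and upper_eye below 0.004 m and angle between the z axis of pin and the z axis of mould, either way round below 0.12 rad), for 0.1 s.
At the end, for the whole second after the job is handed in: loose half flat on the plate, parallel to the fixed half (0.08 rad); long slim pin upright (0.08 rad) through both eyes (within 4 mm of the hinge line, 3 mm of the upper eye's axis), its collar resting on the upper eye (within 1.5 mm), catch pressed back, foot 5 to 11.5 mm up; all at rest (x of pin in the frame of mould between -0.004 and 0.004 m and y of pin in the frame of mould between -0.014 and 0.014 m and value of joint catch above 0.0008 m and z of pin_collar in the frame of upper_eye between -0.0015 and 0.0015 m and z of pin in the frame of mould between 0.005 and 0.0115 m and horizontal distance between each of pin, pin_collar and upper_eye below 0.003 m and angle between the z axis of pin and the z axis of mould, either way round below 0.08 rad and angle between half's own z axis and vertical below 0.05 rad and angle between the y axis of half and the y axis of mould, either way round below 0.08 rad and z of half in the frame of mould below 0.0105 m and linear speed of each of pin, half below 0.02 m/s); the robot touches nothing.
It fails at once if more than 25 N between the pin and the fixed mould (contact force between pin and mould above 25 N).
It fails at once if more than 25 N between the pin and the loose half (contact force between pin and half above 25 N).
It fails at once if more than 25 N between the loose half and the fixed mould (the weight of the half included) (contact force between half and mould above 25 N).
It fails at once if the short or the thick pin is moved more than 20 mm (distance of any of short_pin, thick_pin from where it was at the start of the episode above 0.02 m).
It fails at once if a thing on the bench (jar, mug, brush, foil roll, glass stack, hand tool) is moved more than 30 mm (distance of any of flux_jar, mug, brush, foil_roll, glass_stack, came_knife from where it was at the start of the episode above 0.03 m).
It also fails if it takes over 72 s, if anything falls off the work surface, if the arm or the gripper's body presses on something with over 40 N, if the wrist force passes 120 N, or if a joint passes its speed limit or range.

ROBOT

A 6-joint arm with a two-finger parallel gripper is mounted at the origin on the work surface. World frame = base frame: x ahead of the robot, y to its left, z up, the work surface at z = 0. Lengths are in m, angles in rad, forces in N, time in s.
With the tool pointing down it reaches from about 0.35 to 0.775 m from the base axis. Payload 5.5 kg.
Tool frame: the origin (TCP) lies midway between the tips of the shut fingers; the grasp point (between the pads) lies 19 mm behind it; z points along the fingers, y is the line along which they close (so a half turn about z gives the same grasp; the last joint's range is limited). The gripper opens to 85 mm and grips with 20 to 120 N. Pads are 22 mm wide; open, the fingers measure 114 mm over their backs; the gripper's body (76 mm by 85 mm) begins 54 mm behind the grasp point. The pads swing forward as they close: fully open they stand 13 mm farther back than shut.
Start: joints at [-1.397, 0.313, 0.046, 1.304, 0, 1.431], TCP at [0.177, -0.547, 0.231] pointing down, gripper open.
Joint ranges: [-2.76, 2.76], [-0.86, 1.69], [-1.03, 1.26], [-2.2, 2.34], [-1.47, 1.5], [-3.14, 3.14]. Speed limits (rad/s): [2.57, 2.57, 3.14, 3.14, 3.14, 3.14].

INTERFACE

Orientations are given as a unit quaternion [w, x, y, z].
In Python, from workcell import env gives the robot as it stands. The module is installed in compiled form; this text tells all that it offers.
- The arm moves only by the tool servo_tool, never from a script. Its argument "increments" is a list of rows, each an object of numbers: "grip": the closure, from 0 (fully open) to 1 (shut); "x", "y", "z": the shift along the tool's x, y, z in mm; "roll": the turn about the tool's z in degrees. In form: [{"grip": .., "x": .., "y": .., "z": .., "roll": ..}, ...]. A call has 1 to 5 rows; each row shifts and turns the commanded pose from where the row before left it, along the tool's axes as they then stand; what a row does not reach is not made up. A row lasts 1/12 s, in which the tool goes at most 41.7 mm and 7.16 degrees, less where a joint would pass 70% of its speed; a pose out of reach is approached as far as the arm can. A call is refused whole if a number of a shift passes 41.7 or a number of a turn 7.16, either way. A call with a gripper value outside its range is refused whole. The fingers move at their own pace and stop on an object; "grip_force" is the grip in N (left out, the last holds). Time passes only in rows, so rows that do not move let the fingers close. It gives the time, the measured TCP pose, the force, the opening and the grip force at its end, in the units of the state.
- env.get_state(): the state, without advancing time (a new reading comes with each control period).
- env.read_camera(name): name is "scene" or "top" or "wrist"; returns the picture (420x560x3 uint8, red, green, blue); there is no depth.
- env.get_calibration(name): a dict with "vertical_fov" (degrees; the focal length in pixels is half the picture's height over the tangent of half this angle, whatever the lens; pixels are square), "cx", "cy" (the principal point, pixels), "rvec" (rotation vector, rad) and "tvec" (3), from world to camera coordinates, as OpenCV has them; the wrist camera has in their place "tool_from_camera" (4x4, takes a point from camera to tool coordinates, whose origin is the TCP and whose axes are the flange's). Camera axes: x right, y down, z forward; pixel columns grow to the right and rows downward; lengths in m; the calibration is good to about 2 mm. The wrist camera is an equidistant fisheye: a pixel r from the principal point sees the ray r / f radians off the axis. A picture is of the moment at which its call begins: read the wrist's pose just before it. get_calibration takes no time and is no camera call.
- env.hand_in(): hands the job in; it is judged then, once.
The state is a dict: "clock": time; "joint_pos": joint angles; "qvel": joint speeds; "tau": joint torques, N m; "tcp_pos": TCP position; "orientation": TCP orientation; "wrist_force": force on the tool from outside, world axes, zero at the start; "ft_torque": the same for the moment, N m; "finger_gap": finger opening in m; "grip_force": force on a finger pad.
Only numpy, scipy, OpenCV 4.12 (cv2) and the standard library are available. Lean on these libraries where they do the work, as an engineer would, in place of code of your own. Each camera call takes 0.05 s, during which the arm holds its last target. There are 200 camera calls.

## Working session

There is one attempt and no reset: what is moved stays moved. The work goes in short steps, Python scripts to look and compute and a tool call to move; the robot and the scene stay as the last step left them, time stands still between calls to the robot, and variables do not carry over. Pictures are saved under pics/ and viewed, at most 13 in all, crops included, and the job is handed in when it is done.

Besides the shell and the picture viewer there is one more tool, called after "Request:" as a command line: name --argument value ..., lists and objects as JSON in quotes. servo_tool: Moves the arm, as the interface text tells. Its arguments: {"type":"object","properties":{"increments":{"type":"array"},"grip_force":{"type":"number"}},"required":["increments"]}

```bash
mkdir -p pics
cat > h.py <<'E'
import numpy as np, cv2, json
from workcell import env
from scipy.spatial.transform import Rotation as R
def ray(name,uv,st=None):
    c=env.get_calibration(name); f=210/np.tan(np.radians(c["vertical_fov"])/2)
    d=np.array([(uv[0]-c["cx"])/f,(uv[1]-c["cy"])/f])
    if name=="wrist":
        r=np.linalg.norm(d); v=np.array([*(d/r*np.sin(r) if r>1e-9 else d),np.cos(r)])
        T=np.array(c["tool_from_camera"]); q=st["orientation"]; Rt=R.from_quat([q[1],q[2],q[3],q[0]]).as_matrix()
        return np.array(st["tcp_pos"])+Rt@T[:3,3], Rt@T[:3,:3]@v
    Rm=cv2.Rodrigues(np.array(c["rvec"],float))[0]; t=np.array(c["tvec"],float).ravel()
    return -Rm.T@t, Rm.T@np.array([*d,1])
def at(name,uv,z,st=None):
    o,d=ray(name,uv,st); return o+d*(z-o[2])/d[2]
def proj(name,P,st=None):
    c=env.get_calibration(name); f=210/np.tan(np.radians(c["vertical_fov"])/2)
    if name=="wrist":
        T=np.array(c["tool_from_camera"]); q=st["orientation"]; Rt=R.from_quat([q[1],q[2],q[3],q[0]]).as_matrix()
        p=T[:3,:3].T@(Rt.T@(np.array(P)-st["tcp_pos"])-T[:3,3]); r=np.hypot(*p[:2]); th=np.arctan2(r,p[2])
        return np.array([c["cx"],c["cy"]])+f*th*p[:2]/r
    Rm=cv2.Rodrigues(np.array(c["rvec"],float))[0]; p=Rm@np.array(P)+np.array(c["tvec"],float).ravel()
    return np.array([c["cx"],c["cy"]])+f*p[:2]/p[2]
def snap(name,fn,crop=None,s=1):
    st=env.get_state(); im=env.read_camera(name)[:,:,::-1]
    if crop: im=im[crop[1]:crop[3],crop[0]:crop[2]]
    cv2.imwrite("pics/"+fn,cv2.resize(im,None,fx=s,fy=s,interpolation=cv2.INTER_CUBIC)); return st
E
python3 - <<'E'
from h import *
st=snap("top","top.png",s=1.4); snap("scene","scene.png",s=1.4)
print(st); print(env.get_calibration("top"),env.get_calibration("scene"),env.get_calibration("wrist"))
E
```

```text
{'clock': 0.0, 'joint_pos': array([-1.39659138e+00,  3.14001538e-01,  4.49795020e-02,  1.30359757e+00,
       -8.96627033e-06,  1.43121188e+00]), 'qvel': array([ 0.00124689, -0.00062769, -0.00122365,  0.00207207, -0.00202245,
       -0.00212347]), 'tau': array([-2.81224638e-03, -4.80634654e+01,  2.98529148e+01,  1.94661407e-02,
       -2.17768870e-04, -1.48456053e-05]), 'tcp_pos': array([ 0.17738998, -0.54641692,  0.23040844]), 'orientation': array([-9.11425150e-04,  9.87716843e-01,  1.56251745e-01, -2.02623768e-05]), 'wrist_force': array([ 0.26796756,  0.838379  , -0.28423969]), 'ft_torque': array([ 0.0184712 , -0.01082054,  0.00535261]), 'grip_force': 0.0, 'finger_gap': 0.08547492215189949}
{'vertical_fov': 50.446694312615335, 'cx': 283.95335349078454, 'cy': 210.7989476226975, 'rvec': array([ 2.12601275, -2.17080622,  0.18768598]), 'tvec': array([0.00305994, 0.59682485, 1.29788181])} {'vertical_fov': 47.754177843576514, 'cx': 280.5231486725155, 'cy': 219.08623020949474, 'rvec': array([ 1.5730417 ,  1.72636668, -0.86775514]), 'tvec': array([ 0.04939227, -0.24433306,  1.79667845])} {'vertical_fov': 65.70646984690485, 'cx': 283.0874745832815, 'cy': 209.62569867459672, 'tool_from_camera': array([[ 9.03474220e-04, -9.47709797e-01, -3.19132143e-01,
         8.25537630e-02],
       [ 9.99999377e-01,  6.46935359e-04,  9.09863470e-04,
        -8.73108477e-05],
       [-6.55828657e-04, -3.19132766e-01,  9.47709791e-01,
        -1.41777765e-01],
       [ 0.00000000e+00,  0.00000000e+00,  0.00000000e+00,
         1.00000000e+00]])}
```

View pics/top.png

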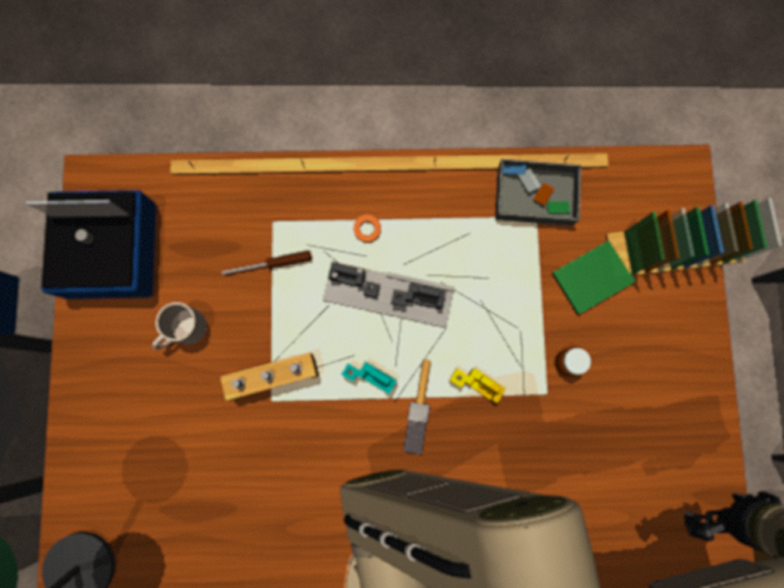

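View pics/scene.png

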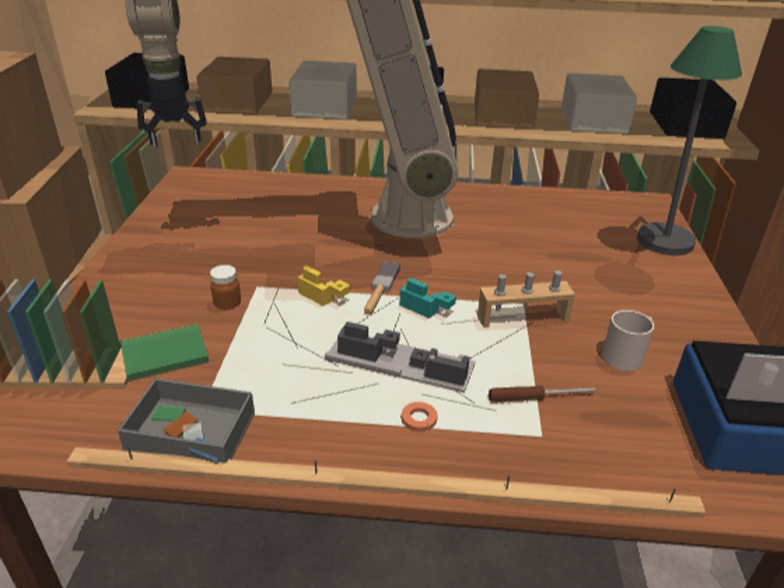

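The top view shows the mould plate with corners near (333,262), (455,288), (445,328) and (323,302). The fixed half is on the left and the loose dark half on the right. The stand runs from (222,385) to (318,365), with pins at about (238,383), (268,376) and (296,369). The teal and yellow halves are decoys.

Run:
```python
from h import *
g=lambda u,v,z:at("top",(u/1.4,v/1.4),z).round(4)
for n,u,v,z in [("TL",333,262,.008),("TR",455,288,.008),("BR",445,328,.008),("BL",323,302,.008),("p1",238,381,.119),("p2",268,375,.119),("p3",296,368,.119),("rib",430,290,.078),("ueye",400,300,.053),("leye",371,289,.031)]: print(n,g(u,v,z))
```

```text
TL [0.6805 0.1322 0.008 ]
TR [ 0.6164 -0.1383  0.008 ]
BR [ 0.5275 -0.113   0.008 ]
BL [0.5907 0.1548 0.008 ]
p1 [0.419  0.3126 0.119 ]
p2 [0.4295 0.2534 0.119 ]
p3 [0.4422 0.1979 0.119 ]
rib [ 0.6014 -0.0774  0.078 ]
ueye [ 0.5851 -0.0143  0.053 ]
leye [0.6139 0.0479 0.031 ]
```

Request:
servo_tool --increments '[{"grip": 0, "x": 34, "y": -19.7, "z": 0, "roll": 0}, {"grip": 0, "x": 34, "y": -19.7, "z": 0, "roll": 0}, {"grip": 0, "x": 34, "y": -19.7, "z": 0, "roll": 0}, {"grip": 0, "x": 34, "y": -19.7, "z": 0, "roll": 0}, {"grip": 0, "x": 34, "y": -19.7, "z": 0, "roll": 0}]'

```text
clock: 0.52
tcp_pos: [0.3094, -0.3992, 0.2309]
orientation: [-0.0, 0.988, 0.156, -0.0]
wrist_force: [0.7, -0.7, -0.0]
finger_gap: 0.0854
grip_force: 0.0
```

Request:
servo_tool --increments '[{"grip": 0, "x": 34, "y": -19.7, "z": 0, "roll": 0}, {"grip": 0, "x": 34, "y": -19.7, "z": 0, "roll": 0}, {"grip": 0, "x": 34, "y": -19.7, "z": 0, "roll": 0}, {"grip": 0, "x": 34, "y": -19.7, "z": 0, "roll": 0}, {"grip": 0, "x": 34, "y": -19.7, "z": 0, "roll": 0}]'

```text
clock: 0.93
tcp_pos: [0.4408, -0.2528, 0.2311]
orientation: [-0.0, 0.988, 0.156, -0.0]
wrist_force: [0.5, 0.2, -0.5]
finger_gap: 0.0855
grip_force: 0.0
```

Request:
servo_tool --increments '[{"grip": 0, "x": 34, "y": -19.7, "z": 0, "roll": 0}, {"grip": 0, "x": 34, "y": -19.7, "z": 0, "roll": 0}, {"grip": 0, "x": 34, "y": -19.7, "z": 0, "roll": 0}, {"grip": 0, "x": 34, "y": -19.7, "z": 0, "roll": 0}, {"grip": 0, "x": 34, "y": -19.7, "z": 0, "roll": 0}]'

```text
clock: 1.35
tcp_pos: [0.5721, -0.1066, 0.2309]
orientation: [-0.0, 0.988, 0.156, -0.0]
wrist_force: [1.1, -0.2, -0.3]
finger_gap: 0.0854
grip_force: 0.0
```

Request:
servo_tool --increments '[{"grip": 0, "x": 34, "y": -19.7, "z": 0, "roll": -7}, {"grip": 0, "x": 0, "y": 0, "z": 0, "roll": -7}, {"grip": 0, "x": 0, "y": 0, "z": 0, "roll": -7}, {"grip": 0, "x": 0, "y": 0, "z": 0, "roll": -7}, {"grip": 0, "x": 0, "y": 0, "z": 0, "roll": -7}]'

```text
clock: 1.77
tcp_pos: [0.5975, -0.0785, 0.2304]
orientation: [-0.0, 0.893, 0.449, -0.001]
wrist_force: [-0.4, 0.3, 0.3]
finger_gap: 0.0855
grip_force: 0.0
```

Request:
servo_tool --increments '[{"grip": 0.2, "x": 0, "y": 0, "z": 0, "roll": -7}, {"grip": 0.2, "x": 0, "y": 0, "z": 0, "roll": -7}, {"grip": 0.2, "x": 0, "y": 0, "z": 0, "roll": -7}, {"grip": 0.2, "x": 0, "y": 0, "z": 0, "roll": -2.5}, {"grip": 0.2, "x": 0, "y": 0, "z": 0, "roll": 0}]'

```text
clock: 2.18
tcp_pos: [0.5973, -0.0792, 0.2307]
orientation: [-0.0, 0.785, 0.619, -0.0]
wrist_force: [-0.2, 0.5, 1.1]
finger_gap: 0.0682
grip_force: 0.0
```

Run:
```python
from h import *
st=snap("wrist","w1.png",s=1.4); print(st["clock"],st["tcp_pos"],st["orientation"],st["finger_gap"],st["wrist_force"])
print({k:st[k].tolist() for k in("tcp_pos","orientation")})
```

```text
2.1833 [ 0.59732527 -0.07915073  0.23070419] [-4.27957946e-04  7.85121367e-01  6.19341681e-01 -3.71098898e-04] 0.06819496598551877 [-0.17430166  0.452035    1.12675681]
{'tcp_pos': [0.5973252678118349, -0.07915072727089782, 0.23070419304574175], 'orientation': [-0.0004279579462375751, 0.7851213670490162, 0.6193416812557411, -0.00037109889829497686]}
```

View pics/w1.png

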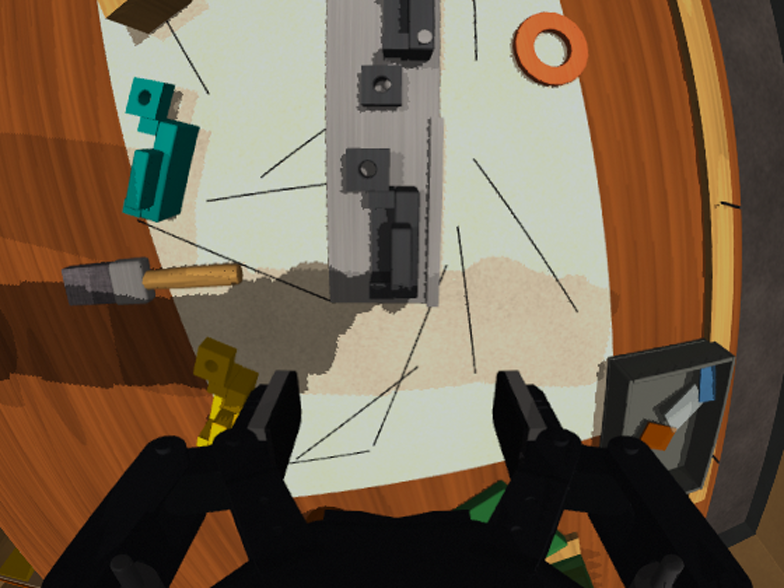

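The wrist view shows the lower eye at (381,86), the upper eye at (367,169) and the rib top spanning roughly (391..412, 225..298). I'll enlarge this.

Run:
```python
import cv2
im=cv2.imread("pics/w1.png"); c=im[50:320,300:470]; cv2.imwrite("pics/w1c.png",cv2.resize(c,None,fx=2.2,fy=2.2,interpolation=cv2.INTER_CUBIC))
```

```text
(no output)
```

View pics/w1c.png

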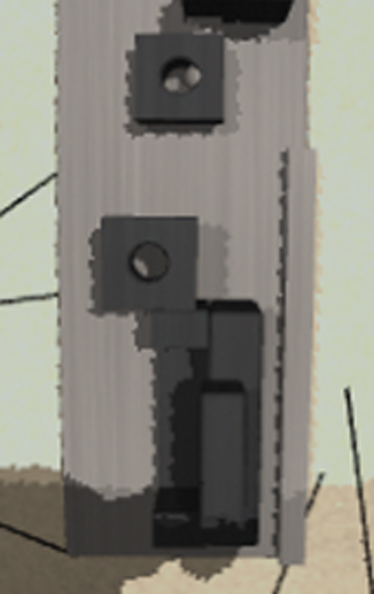

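Run:
```python
from h import *
st={'tcp_pos': np.array([0.5973252678118349, -0.07915072727089782, 0.23070419304574175]), 'orientation': [-0.0004279579462375751, 0.7851213670490162, 0.6193416812557411, -0.00037109889829497686]}
q=st["orientation"]; Rt=R.from_quat([q[1],q[2],q[3],q[0]]).as_matrix(); print(Rt.round(3))
g=lambda u,v,z:at("wrist",((300+u/2.2)/1.4,(50+v/2.2)/1.4),z,st)
P={}
for n,u,v,z in [("leye",181,75,.031),("lTL",136,34,.031),("lTR",222,34,.031),("lBL",136,120,.031),("lBR",222,120,.031),("ueye",149,261,.053),("uTL",102,216,.053),("uTR",197,216,.053),("uBL",102,310,.053),("uBR",197,310,.053),("r1",203,391,.078),("r2",244,391,.078),("r3",202,528,.078),("r4",243,528,.078),("plT",57,0,.008),("plB",66,553,.008),("fT",288,150,.016),("fB",279,556,.016),("foT",316,150,.016),("foB",304,563,.016)]:
    P[n]=g(u,v,z); print(n,P[n].round(4),"tool xy mm",((P[n]-st["tcp_pos"])@Rt)[:2].round(4)*1000)
a=lambda p,q:np.degrees(np.arctan2(*(P[q]-P[p])[[1,0]]))
print("dirs",a("plB","plT"),a("fB","fT"),a("foB","foT"),"half",a("r3","r1"),a("r4","r2"),a("uBL","uTL"),a("uBR","uTR"),a("uTL","uTR"),"low",a("lBL","lTL"))
```

```text
[[ 0.233  0.973 -0.001]
 [ 0.973 -0.233  0.   ]
 [-0.    -0.001 -1.   ]]
leye [0.6175 0.0483 0.031 ] tool xy mm [128.6  -9.8]
lTL [0.6063 0.066  0.031 ] tool xy mm [143.2 -24.8]
lTR [0.6341 0.059  0.031 ] tool xy mm [142.9   3.8]
lBL [0.5994 0.0369 0.031 ] tool xy mm [113.3 -24.8]
lBR [0.6272 0.03   0.031 ] tool xy mm [113.1   3.8]
ueye [ 0.5937 -0.0103  0.053 ] tool xy mm [ 66.1 -19.4]
uTL [0.5828 0.0074 0.053 ] tool xy mm [ 80.8 -34.1]
uTR [6.118e-01 1.000e-04 5.300e-02] tool xy mm [80.4 -4.2]
uBL [ 0.5753 -0.0219  0.053 ] tool xy mm [ 50.6 -34.6]
uBR [ 0.6047 -0.0292  0.053 ] tool xy mm [50.3 -4.2]
r1 [ 0.6017 -0.0509  0.078 ] tool xy mm [28.5 -2.2]
r2 [ 0.6136 -0.0537  0.078 ] tool xy mm [28.6 10. ]
r3 [ 0.5913 -0.0926  0.078 ] tool xy mm [-14.5  -2.5]
r4 [ 0.6037 -0.0955  0.078 ] tool xy mm [-14.4  10.2]
plT [0.5813 0.0906 0.008 ] tool xy mm [161.3 -54.9]
plB [ 0.5314 -0.1125  0.008 ] tool xy mm [-47.8 -56.1]
fT [0.6476 0.0157 0.016 ] tool xy mm [104.  27.]
fB [ 0.6117 -0.1299  0.016 ] tool xy mm [-46.   26.1]
foT [0.6572 0.0136 0.016 ] tool xy mm [104.2  36.8]
foB [ 0.6204 -0.1349  0.016 ] tool xy mm [-48.9  35.7]
dirs 76.19092517031179 76.17148304678531 76.10255227861892 half 76.03654879850546 76.67450176824725 75.68669961935697 76.46581905848204 -14.16948898494363 low 76.4970637257433
```

The lower eye is about 62.8 mm ahead along tool x and +9.2 mm in tool y from the upper eye. The half is already parallel. Next I descend on the rib.

Request:
servo_tool --increments '[{"grip": 0.5, "x": 6.5, "y": 4.2, "z": 35, "roll": 0}, {"grip": 0.5, "x": 0, "y": 0, "z": 40, "roll": 0}, {"grip": 0.5, "x": 0, "y": 0, "z": 40, "roll": 0}, {"grip": 0.5, "x": 0, "y": 0, "z": 30, "roll": 0}, {"grip": 0.5, "x": 0, "y": 0, "z": 0, "roll": 0}]'

```text
clock: 2.65
tcp_pos: [0.598, -0.0726, 0.0791]
orientation: [-0.005, 0.786, 0.618, -0.004]
wrist_force: [-0.9, -0.6, -0.0]
finger_gap: 0.0426
grip_force: 0.0
```

Request:
servo_tool --increments '[{"grip": 0.5, "x": 0, "y": 0, "z": 8, "roll": 0}, {"grip": 0.5, "x": 0, "y": 0, "z": 8, "roll": 0}, {"grip": 0.5, "x": 0, "y": 0, "z": 8, "roll": 0}, {"grip": 0.5, "x": 0, "y": 0, "z": 4, "roll": 0}, {"grip": 0.5, "x": 0, "y": 0, "z": 0, "roll": 0}]'

```text
clock: 3.07
tcp_pos: [0.6034, -0.074, 0.0584]
orientation: [0.0, 0.785, 0.619, 0.0]
wrist_force: [-0.4, -0.4, -0.3]
finger_gap: 0.0428
grip_force: 0.0
```

Request:
servo_tool --increments '[{"grip": 0.75, "x": 0, "y": 0, "z": 0}, {"grip": 0.9, "x": 0, "y": 0, "z": 0}, {"grip": 0.9, "x": 0, "y": 0, "z": 0}, {"grip": 0.9, "x": 0, "y": 0, "z": 0}, {"grip": 0.9, "x": 0, "y": 0, "z": 0}]' --grip_force 25

```text
invalid input at $.increments[0]: expected keys grip, x, y, z, roll
```

Request:
servo_tool --increments '[{"grip": 0.75, "x": 0, "y": 0, "z": 0, "roll": 0}, {"grip": 0.9, "x": 0, "y": 0, "z": 0, "roll": 0}, {"grip": 0.9, "x": 0, "y": 0, "z": 0, "roll": 0}, {"grip": 0.9, "x": 0, "y": 0, "z": 0, "roll": 0}, {"grip": 0.9, "x": 0, "y": 0, "z": 0, "roll": 0}]' --grip_force 25

```text
clock: 3.48
tcp_pos: [0.6035, -0.074, 0.059]
orientation: [0.0, 0.785, 0.619, 0.0]
wrist_force: [-1.6, 0.8, 3.9]
finger_gap: 0.0134
grip_force: 26.6
```

Request:
servo_tool --increments '[{"grip": 0.9, "x": 0, "y": 0, "z": -0.5, "roll": 0}, {"grip": 0.9, "x": 4, "y": 0, "z": 0, "roll": 0}, {"grip": 0.9, "x": 6, "y": 1, "z": 0, "roll": 0}, {"grip": 0.9, "x": 6, "y": 1, "z": 0, "roll": 0}, {"grip": 0.9, "x": 4, "y": 1, "z": 0, "roll": 0}]'

```text
clock: 3.9
tcp_pos: [0.6111, -0.0556, 0.0591]
orientation: [0.001, 0.786, 0.619, -0.0]
wrist_force: [-3.1, -5.9, 6.7]
finger_gap: 0.0136
grip_force: 27.0
```

Request:
servo_tool --increments '[{"grip": 0.9, "x": 6, "y": 1, "z": 0, "roll": 0}, {"grip": 0.9, "x": 6, "y": 1, "z": 0, "roll": 0}, {"grip": 0.9, "x": 6, "y": 1, "z": 0, "roll": 0}, {"grip": 0.9, "x": 6, "y": 1, "z": 0, "roll": 0}, {"grip": 0.9, "x": 4, "y": 0, "z": 0, "roll": 0}]'

```text
clock: 4.32
tcp_pos: [0.6219, -0.029, 0.0591]
orientation: [0.001, 0.785, 0.619, -0.0]
wrist_force: [-2.9, -5.1, 6.3]
finger_gap: 0.0136
grip_force: 26.9
```

Request:
servo_tool --increments '[{"grip": 0.9, "x": 2, "y": 0.4, "z": -0.6, "roll": 0}, {"grip": 0.9, "x": 2, "y": 0.4, "z": 0, "roll": 0}, {"grip": 0.9, "x": 2, "y": 0.4, "z": 0, "roll": 0}, {"grip": 0.9, "x": 2, "y": 0, "z": 0, "roll": 0}, {"grip": 0.9, "x": 0, "y": 0, "z": 0, "roll": 0}]'

```text
clock: 4.73
tcp_pos: [0.6243, -0.0209, 0.0591]
orientation: [-0.0, 0.785, 0.619, 0.0]
wrist_force: [0.1, -2.5, 0.1]
finger_gap: 0.0132
grip_force: 26.0
```

Request:
servo_tool --increments '[{"grip": 0.9, "x": 0.3, "y": 0.3, "z": 0, "roll": 0}, {"grip": 0.9, "x": 0.3, "y": 0.3, "z": 0, "roll": 0}, {"grip": 0.9, "x": 0.3, "y": 0.2, "z": 0, "roll": 0}]'

```text
clock: 4.98
tcp_pos: [0.6246, -0.0207, 0.0592]
orientation: [-0.0, 0.785, 0.619, -0.001]
wrist_force: [-3.4, -3.4, 2.1]
finger_gap: 0.0137
grip_force: 26.4
```

```bash
cat > s.py <<'E'
from h import *
s=env.get_state(); q=s["orientation"]; Rt=R.from_quat([q[1],q[2],q[3],q[0]]).as_matrix()
print(s["clock"],s["tcp_pos"].round(4),"gap",round(s["finger_gap"],4),"F tool",(s["wrist_force"]@Rt).round(1),"axang",np.degrees(np.arctan2(Rt[1,0],Rt[0,0])).round(2),"T",(s["ft_torque"]@Rt).round(2))
E
python3 s.py
```

```text
4.9833 [ 0.6246 -0.0207  0.0592] gap 0.0137 F tool [-4.1 -2.5 -2.1] axang 76.47 T [ 0.47 -0.83 -0.03]
```

Request:
servo_tool --increments '[{"grip": 0.9, "x": 0, "y": 0.4, "z": 0, "roll": 0}, {"grip": 0.9, "x": 0, "y": 0.4, "z": 0, "roll": 0}, {"grip": 0.9, "x": 0, "y": 0, "z": 0, "roll": 0}]'

```text
clock: 5.23
tcp_pos: [0.6248, -0.0208, 0.0592]
orientation: [-0.001, 0.785, 0.619, -0.001]
wrist_force: [-5.1, -3.2, 3.7]
finger_gap: 0.0132
grip_force: 26.8
```

```bash
python3 s.py
```

```text
5.2333 [ 0.6248 -0.0208  0.0592] gap 0.0132 F tool [-4.3 -4.2 -3.7] axang 76.48 T [ 1.   -0.76 -0.01]
```

Request:
servo_tool --increments '[{"grip": 0.9, "x": 0.8, "y": 0.3, "z": -0.2, "roll": 0}, {"grip": 0.9, "x": 0.8, "y": 0.3, "z": 0, "roll": 0}, {"grip": 0.9, "x": 0.8, "y": 0, "z": 0, "roll": 0}, {"grip": 0.9, "x": 0.5, "y": 0, "z": 0, "roll": 0}]'

```text
clock: 5.57
tcp_pos: [0.6254, -0.0195, 0.0594]
orientation: [-0.0, 0.786, 0.618, -0.002]
wrist_force: [-7.4, -7.7, 4.9]
finger_gap: 0.0138
grip_force: 27.2
```

```bash
python3 s.py
```

```text
5.5667 [ 0.6254 -0.0195  0.0594] gap 0.0138 F tool [-9.3 -5.4 -4.9] axang 76.4 T [ 1.23 -1.88  0.13]
```

Request:
servo_tool --increments '[{"grip": 0.9, "x": 0, "y": 0, "z": -0.4, "roll": 0}, {"grip": 0.9, "x": 0.3, "y": 0, "z": 0, "roll": 0}, {"grip": 0.9, "x": 0.3, "y": 0, "z": 0, "roll": 0}]'

```text
clock: 5.82
tcp_pos: [0.6255, -0.0186, 0.0594]
orientation: [-0.0, 0.786, 0.618, -0.002]
wrist_force: [-5.6, -6.4, 2.4]
finger_gap: 0.0133
grip_force: 26.7
```

```bash
python3 s.py
```

```text
5.8167 [ 0.6255 -0.0186  0.0594] gap 0.0133 F tool [-7.6 -4.  -2.4] axang 76.41 T [ 1.08 -1.57  0.13]
```

Request:
servo_tool --increments '[{"grip": 0.9, "x": 0.5, "y": 0, "z": -0.2, "roll": 0}, {"grip": 0.9, "x": 0.5, "y": 0, "z": 0, "roll": 0}, {"grip": 0.9, "x": 0.5, "y": 0, "z": 0, "roll": 0}, {"grip": 0.9, "x": 0.5, "y": 0, "z": 0, "roll": 0}]'

```text
clock: 6.15
tcp_pos: [0.6261, -0.0164, 0.0594]
orientation: [-0.001, 0.786, 0.619, -0.002]
wrist_force: [-4.8, -5.9, 1.3]
finger_gap: 0.0135
grip_force: 26.5
```

```bash
python3 s.py
```

```text
6.15 [ 0.6261 -0.0164  0.0594] gap 0.0135 F tool [-6.8 -3.3 -1.3] axang 76.42 T [ 0.93 -1.33  0.11]
```

Request:
servo_tool --increments '[{"grip": 0.9, "x": 0.4, "y": 0, "z": 0, "roll": 0}, {"grip": 0.9, "x": 0.4, "y": 0, "z": 0, "roll": 0}, {"grip": 0.9, "x": 0.4, "y": 0, "z": 0, "roll": 0}]'

```text
clock: 6.4
tcp_pos: [0.6264, -0.0152, 0.0594]
orientation: [-0.001, 0.786, 0.619, -0.002]
wrist_force: [-5.2, -5.5, 0.2]
finger_gap: 0.0132
grip_force: 26.5
```

```bash
python3 s.py
```

```text
6.4 [ 0.6264 -0.0152  0.0594] gap 0.0132 F tool [-6.5 -3.7 -0.2] axang 76.42 T [ 0.95 -1.37  0.13]
```

Request:
servo_tool --increments '[{"grip": 0.9, "x": 0.4, "y": 0, "z": 0, "roll": 0}, {"grip": 0.9, "x": 0.4, "y": 0, "z": 0, "roll": 0}, {"grip": 0.9, "x": 0.4, "y": 0, "z": 0, "roll": 0}]'

```text
clock: 6.65
tcp_pos: [0.6267, -0.0141, 0.0594]
orientation: [-0.001, 0.786, 0.619, -0.002]
wrist_force: [-4.6, -5.0, 0.7]
finger_gap: 0.0136
grip_force: 26.5
```

```bash
python3 s.py
```

```text
6.65 [ 0.6267 -0.0141  0.0594] gap 0.0136 F tool [-5.9 -3.3 -0.6] axang 76.42 T [ 0.93 -1.38  0.16]
```

Request:
servo_tool --increments '[{"grip": 0.9, "x": 0.4, "y": 0, "z": 0, "roll": 0}, {"grip": 0.9, "x": 0.4, "y": 0, "z": 0, "roll": 0}, {"grip": 0.9, "x": 0.3, "y": 0, "z": 0, "roll": 0}]'

```text
clock: 6.9
tcp_pos: [0.6268, -0.0136, 0.0595]
orientation: [-0.0, 0.786, 0.618, -0.002]
wrist_force: [-5.5, -8.1, 1.7]
finger_gap: 0.0138
grip_force: 26.6
```

```bash
python3 s.py
```

```text
6.9 [ 0.6268 -0.0136  0.0595] gap 0.0138 F tool [-9.2 -3.4 -1.7] axang 76.4 T [ 0.87 -1.9   0.12]
```

Contact shows: less motion and rising force. One small confirming push, then I relax, release, and look.

Request:
servo_tool --increments '[{"grip": 0.9, "x": 0.3, "y": 0, "z": 0, "roll": 0}, {"grip": 0.9, "x": 0.3, "y": 0, "z": 0, "roll": 0}]'

```text
clock: 7.07
tcp_pos: [0.6268, -0.0135, 0.0595]
orientation: [0.0, 0.786, 0.618, -0.003]
wrist_force: [-6.7, -9.5, 1.7]
finger_gap: 0.0137
grip_force: 26.6
```

```bash
python3 s.py
```

```text
7.0667 [ 0.6268 -0.0135  0.0595] gap 0.0137 F tool [-10.8  -4.3  -1.6] axang 76.38 T [ 0.98 -2.24  0.13]
```

Request:
servo_tool --increments '[{"grip": 0.9, "x": -0.7, "y": -0.5, "z": 0, "roll": 0}, {"grip": 0.9, "x": -0.7, "y": -0.5, "z": 0, "roll": 0}, {"grip": 0.75, "x": 0, "y": 0, "z": 0, "roll": 0}, {"grip": 0.6, "x": 0, "y": 0, "z": 0, "roll": 0}, {"grip": 0.5, "x": 0, "y": 0, "z": 0, "roll": 0}]'

```text
clock: 7.48
tcp_pos: [0.6284, -0.0122, 0.0604]
orientation: [0.0, 0.785, 0.619, 0.001]
wrist_force: [0.3, -0.2, 0.5]
finger_gap: 0.0423
grip_force: 0.0
```

Request:
servo_tool --increments '[{"grip": 0.5, "x": 0, "y": 0, "z": -20, "roll": 0}, {"grip": 0.5, "x": 0, "y": 0, "z": -40, "roll": 0}, {"grip": 0.5, "x": -20, "y": 0, "z": -40, "roll": 0}, {"grip": 0.5, "x": -25, "y": 0, "z": -20, "roll": 0}, {"grip": 0.5, "x": 0, "y": 0, "z": 0, "roll": 0}]'

```text
clock: 7.9
tcp_pos: [0.6206, -0.0584, 0.184]
orientation: [0.005, 0.786, 0.618, 0.003]
wrist_force: [0.2, 0.9, -0.1]
finger_gap: 0.0428
grip_force: 0.0
```

Run:
```python
from h import *
st=snap("wrist","w2.png"); print({k:st[k].tolist() for k in("tcp_pos","orientation","wrist_force")})
im=cv2.imread("pics/w2.png"); c=im[20:260,160:400]; cv2.imwrite("pics/w2c.png",cv2.resize(c,None,fx=2.5,fy=2.5,interpolation=cv2.INTER_CUBIC))
```

```text
{'tcp_pos': [0.6206095560491799, -0.05837810681366667, 0.18402467841687714], 'orientation': [0.0046601229341511185, 0.7860232599894948, 0.6181710469149038, 0.003205427562380046], 'wrist_force': [0.17632538547450716, 0.9300722771545824, -0.10493833796068469]}
```

View pics/w2c.png

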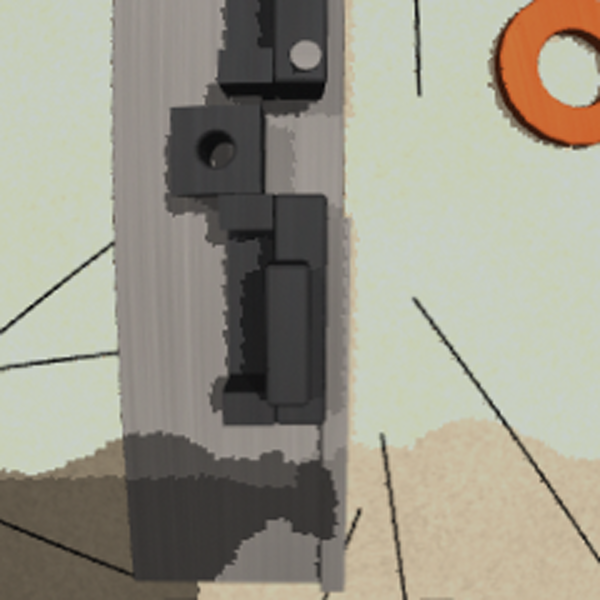

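The upper eye sits over the lower eye with the half's face on the fence; bore mouth at crop (215,149). Next I'll crop the scene camera at the stand to identify the pins.

Run:
```python
from h import *
st={'tcp_pos':np.array([0.6206095560491799, -0.05837810681366667, 0.18402467841687714]),'orientation':[0.0046601229341511185, 0.7860232599894948, 0.6181710469149038, 0.003205427562380046]}
for n,u,v in [("bore",215,149),("TL",171,108),("TR",263,106),("BL",174,195),("BR",263,194)]: print(n,at("wrist",(160+u/2.5,20+v/2.5),.053,st).round(4))
snap("scene","stand.png",(330,180,420,240),8)
```

```text
bore [0.6171 0.0485 0.053 ]
TL [0.6064 0.0661 0.053 ]
TR [0.6359 0.0587 0.053 ]
BL [0.6001 0.0371 0.053 ]
BR [0.6288 0.0298 0.053 ]
```

View pics/stand.png

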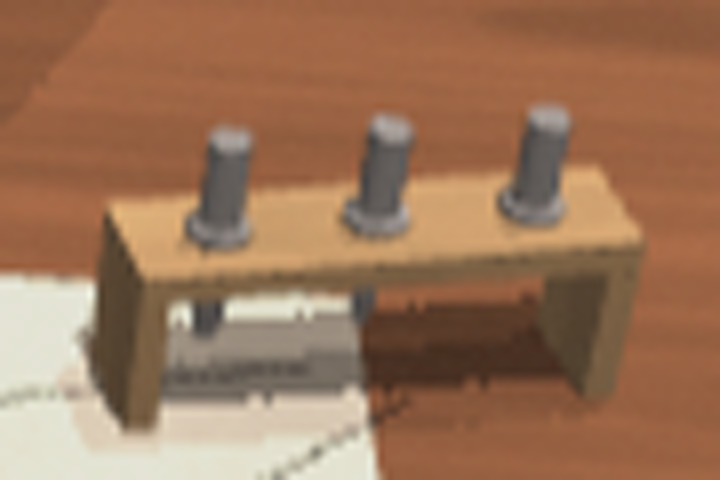

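Run:
```python
from h import *
im=np.mean([env.read_camera("scene").astype(float) for _ in range(4)],0).sum(2)/3
print("left"); print(im[213:224,350:364].round().astype(int))
print("mid"); print(im[212:223,368:382].round().astype(int))
for n,p in [("p2",(.4295,.2534)),("p3",(.4422,.1979))]:
  print(n,[proj("scene",(*p,z)).round(1) for z in (.119,.07,.058,.038,.026)])
```

```text
left
[[162 162 163 163 156 156 156 150 151 151 151 146 147 147]
 [144 140 140 140 125 128 128 113 118 118 119 107 107 107]
 [106  97  97  98  89  98  97  89  98  98  98  98  98  98]
 [ 97  98  98  98  97  98  98  97  97 111 112 112 129 130]
 [ 97 112 130 125  90  91  91  89 144 178 178 178 191 192]
 [ 96 160 193 190  80  82  80  76 204 221 220 220 220 220]
 [ 95 194 199 222  81  78  79  82 197 199 198 198 197 197]
 [ 95 171 142 199  79  77  77 102 140 140 140 140 140 138]
 [ 96 136 143 143  91  86  91 128 140 139 140 141 142 141]
 [100 142 143 143 125 118 123 141 141 140 140 140 141 140]
 [106 142 143 142 142 141 140 141 140 140 140 140 141 140]]
mid
[[155 155 149 149 149 150 145 145 146 139 142 142 142 131]
 [130 131 120 119 119 120 109 108 108  89  98  98  97  96]
 [ 98  98  98  97  97  97  97  97  97  95  94  94  93  93]
 [ 97  97  95  94  94  95  92  91  91  94  92  94  93  93]
 [123 129 128 112 111 108  83  84  84 101 103 103 102 104]
 [188 193 194 182 181 154  78  78  81 105 106 106 106  94]
 [220 197 198 198 197 163  78  76  74  90  89  90  89  64]
 [196 141 139 139 140 128  83  74  63  63  63  62  62  62]
 [141 140 140 140 141 140 106  70  62  62  62  62  62  62]
 [140 140 140 141 142 141 123  66  64  63  64  64  64  64]
 [141 141 141 141 142 143 132  68  66  67  66  66  67  66]]
p2 [array([374.5, 192.1]), array([372.2, 206.2]), array([371.6, 209.6]), array([370.7, 215.2]), array([370.2, 218.5])]
p3 [array([355.3, 193.2]), array([353.4, 207.4]), array([352.9, 210.8]), array([352.2, 216.4]), array([351.7, 219.7])]
```

Shank widths are about 4.1 px for the left pin and 3.2 px for the middle one (10 mm ≈ 3.3 px). The middle pin is therefore the long slim one, the left is thick and the right is short.

Request:
servo_tool --increments '[{"grip": 0.5, "x": 26, "y": -32, "z": -5, "roll": 0}, {"grip": 0.5, "x": 26, "y": -32, "z": -5, "roll": 0}, {"grip": 0.5, "x": 26, "y": -32, "z": 0, "roll": 0}, {"grip": 0.5, "x": 26, "y": -32, "z": 0, "roll": 0}, {"grip": 0.5, "x": 26, "y": -32, "z": 0, "roll": 0}]'

```text
clock: 8.62
tcp_pos: [0.4901, 0.1104, 0.1862]
orientation: [-0.001, 0.785, 0.619, -0.001]
wrist_force: [1.1, 1.3, -0.3]
finger_gap: 0.0426
grip_force: 0.0
```

Request:
servo_tool --increments '[{"grip": 0.5, "x": 26, "y": -32, "z": 0, "roll": 0}, {"grip": 0.5, "x": 26, "y": -32, "z": 0, "roll": 0}, {"grip": 0.5, "x": 26, "y": -32, "z": 0, "roll": 0}, {"grip": 0.5, "x": 0, "y": 0, "z": 0, "roll": 0}, {"grip": 0.5, "x": 0, "y": 0, "z": 0, "roll": 0}]'

```text
clock: 9.03
tcp_pos: [0.4149, 0.2088, 0.1866]
orientation: [-0.0, 0.784, 0.621, -0.001]
wrist_force: [0.5, -0.4, 0.3]
finger_gap: 0.0427
grip_force: 0.0
```

```bash
python3 - <<'E'
from h import *
st=snap("wrist","w3.png",s=1.4); print({k:st[k].tolist() for k in("tcp_pos","orientation")})
E
python3 s.py
```

```text
{'tcp_pos': [0.41494316609959153, 0.208815645741746, 0.18662385948440155], 'orientation': [-0.000290242079407386, 0.7836053874662746, 0.6212582887775302, -0.0008069191904200429]}
9.0833 [0.4163 0.2078 0.1868] gap 0.0429 F tool [-0.3  1.2  0.7] axang 76.67 T [-0.   -0.02  0.02]
```

View pics/w3.png

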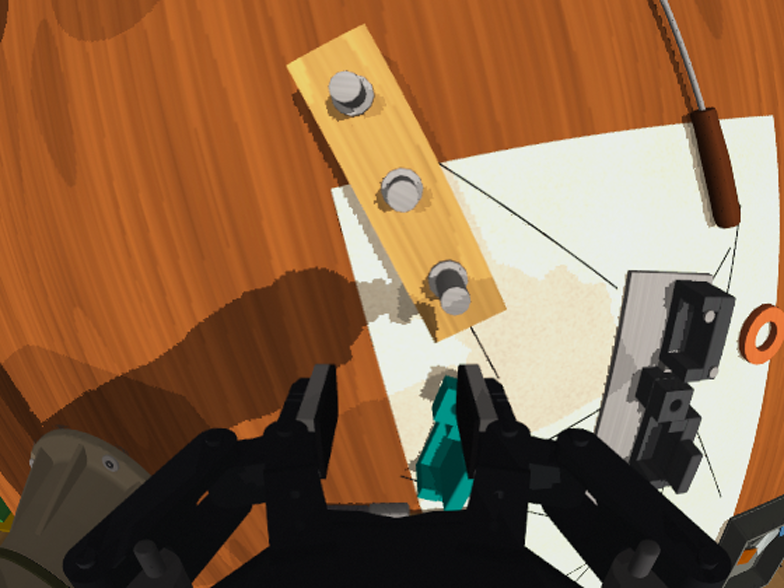

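The middle pin's top is at (404,193), with neighbours at (347,87) and (456,300). The stand row is turned about 26° to the tool.

Run:
```python
from h import *
st={'tcp_pos': np.array([0.41494316609959153, 0.208815645741746, 0.18662385948440155]), 'orientation': [-0.000290242079407386, 0.7836053874662746, 0.6212582887775302, -0.0008069191904200429]}
now=env.get_state(); q=now["orientation"]; Rt=R.from_quat([q[1],q[2],q[3],q[0]]).as_matrix()
for u,v,z in [(404,193,.111),(402,186,.074),(347,87,.111),(456,300,.111)]:
    P=at("wrist",(u/1.4,v/1.4),z,st); print(P.round(4),((P-now["tcp_pos"])@Rt*1000).round(1))
```

```text
[0.4323 0.2659 0.111 ] [60.3  2.3 75.7]
[0.4318 0.266  0.074 ] [ 60.4   1.8 112.7]
[0.418  0.3218 0.111 ] [111.4 -24.6  75.7]
[0.4461 0.2072 0.111 ] [ 6.4 29.2 75.7]
```

Request:
servo_tool --increments '[{"grip": 0.5, "x": 25, "y": 1, "z": 0, "roll": 0}, {"grip": 0.5, "x": 25, "y": 1, "z": 10, "roll": 0}, {"grip": 0.5, "x": 10, "y": 0, "z": 30, "roll": 0}, {"grip": 0.5, "x": 0, "y": 0, "z": 20, "roll": 0}, {"grip": 0.5, "x": 0, "y": 0, "z": 0, "roll": 0}]'

```text
clock: 9.5
tcp_pos: [0.4315, 0.263, 0.1227]
orientation: [-0.001, 0.786, 0.618, -0.004]
wrist_force: [-0.9, 0.1, -0.2]
finger_gap: 0.043
grip_force: 0.0
```

Request:
servo_tool --increments '[{"grip": 0.5, "x": 0, "y": 0, "z": 0, "roll": 0}, {"grip": 0.5, "x": 0, "y": 0, "z": 0, "roll": 0}]'

```text
clock: 9.67
tcp_pos: [0.4341, 0.2639, 0.128]
orientation: [0.0, 0.786, 0.618, 0.0]
wrist_force: [0.7, 0.6, -0.6]
finger_gap: 0.0431
grip_force: 0.0
```

```bash
python3 - <<'E'
from h import *
st=snap("wrist","w4.png",(160,120,420,380),2.3); print({k:st[k].tolist() for k in("tcp_pos","orientation")})
E
python3 s.py
```

```text
{'tcp_pos': [0.43406810550695063, 0.26394239771714945, 0.12799164266830584], 'orientation': [0.000140040794943801, 0.7859784093830379, 0.6182539266141018, 5.097577949350026e-05]}
9.7167 [0.4344 0.2642 0.1286] gap 0.0425 F tool [ 0.6  0.8 -0.7] axang 76.38 T [0.01 0.05 0.03]
```

View pics/w4.png

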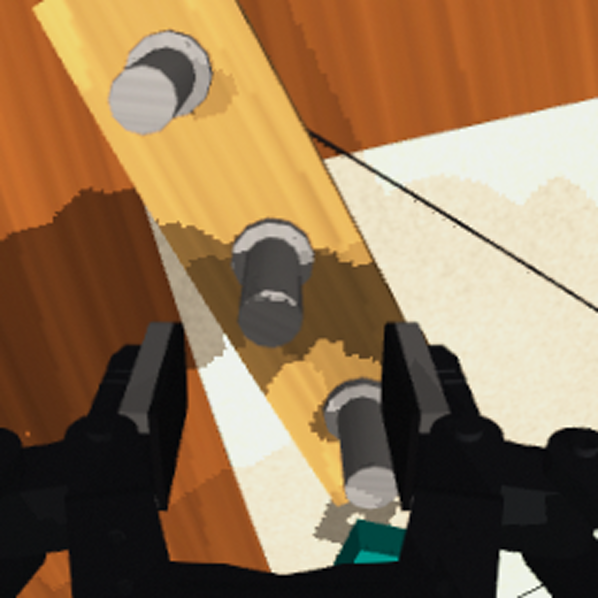

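The middle pin's top is at crop (271,318), the left one at (143,99) and the right one at (371,487).

Run:
```python
from h import *
st={'tcp_pos': np.array([0.43406810550695063, 0.26394239771714945, 0.12799164266830584]), 'orientation': [0.000140040794943801, 0.7859784093830379, 0.6182539266141018, 5.097577949350026e-05]}
now=env.get_state(); q=now["orientation"]; Rt=R.from_quat([q[1],q[2],q[3],q[0]]).as_matrix()
for u,v,z in [(271,318,.111),(273,252,.075),(143,99,.111),(371,487,.111)]:
    P=at("wrist",(160+u/2.3,120+v/2.3),z,st); print(P.round(4),((P-now["tcp_pos"])@Rt*1000).round(1))
print(proj("wrist",st["tcp_pos"],st))
```

```text
[0.4318 0.2653 0.111 ] [ 0.5 -2.8 17.6]
[0.4324 0.2676 0.075 ] [ 2.8 -2.8 53.6]
[0.4173 0.3231 0.111 ] [ 53.2 -30.5  17.6]
[0.4455 0.2076 0.111 ] [-52.3  24.1  17.6]
[282.47066073 275.1468485 ]
```

Request:
servo_tool --increments '[{"grip": 0.5, "x": 1.2, "y": -2.8, "z": 7.5, "roll": 0}, {"grip": 0.5, "x": 0, "y": 0, "z": 15, "roll": 0}, {"grip": 0.5, "x": 0, "y": 0, "z": 15, "roll": 0}, {"grip": 0.5, "x": 0, "y": 0, "z": 9, "roll": 0}, {"grip": 0.5, "x": 0, "y": 0, "z": 0, "roll": 0}]'

```text
clock: 10.13
tcp_pos: [0.4296, 0.2659, 0.0796]
orientation: [-0.0, 0.786, 0.619, -0.001]
wrist_force: [0.0, 0.0, -0.4]
finger_gap: 0.0422
grip_force: 0.0
```

Request:
servo_tool --increments '[{"grip": 0.6, "x": 0, "y": 0, "z": 0, "roll": 0}, {"grip": 0.7, "x": 0, "y": 0, "z": 0, "roll": 0}, {"grip": 0.9, "x": 0, "y": 0, "z": 0, "roll": 0}, {"grip": 0.9, "x": 0, "y": 0, "z": 0, "roll": 0}, {"grip": 0.9, "x": 0, "y": 0, "z": 0, "roll": 0}]' --grip_force 40

```text
clock: 10.55
tcp_pos: [0.4314, 0.2669, 0.082]
orientation: [0.0, 0.785, 0.619, 0.001]
wrist_force: [-0.9, -0.2, 5.4]
finger_gap: 0.0147
grip_force: 39.0
```

```bash
python3 s.py
```

```text
10.55 [0.4314 0.2669 0.082 ] gap 0.0147 F tool [-0.4 -0.9 -5.4] axang 76.48 T [ 0.17 -0.15 -0.07]
```

Request:
servo_tool --increments '[{"grip": 0.9, "x": 0, "y": 0, "z": -5, "roll": 0}, {"grip": 0.9, "x": 0, "y": 0, "z": -5, "roll": 0}, {"grip": 0.9, "x": 0, "y": 0, "z": -4, "roll": 0}, {"grip": 0.9, "x": 0, "y": 0, "z": 0, "roll": 0}]'

```text
clock: 10.88
tcp_pos: [0.4312, 0.2668, 0.0959]
orientation: [0.0, 0.785, 0.619, 0.001]
wrist_force: [-0.5, 1.0, -0.5]
finger_gap: 0.0149
grip_force: 39.0
```

```bash
python3 s.py
python3 - <<'E'
from h import *
snap("scene","lift.png",(335,170,415,235),9)
im=np.mean([env.read_camera("scene").astype(float) for _ in range(2)],0).mean(2)
print(im[198:206,366:384].round().astype(int))
E
```

```text
10.8833 [0.4312 0.2668 0.0959] gap 0.0149 F tool [ 0.8 -0.7  0.5] axang 76.48 T [-0.06  0.    0.  ]
[[ 62  86 100 100  99  98  99 100  98  84  44  27  31  28  34  62  92  84]
 [ 62  61 100 100 101 101 102 102  97  84  39  29  31  29  31  74  91  90]
 [ 62  62  87  88 102 103 103 103  95  78  30  26  29  28  27  87  97 102]
 [ 64  63  65  64 104 104 104 100  85  75  52  47  36  33  34  95 100 103]
 [ 62  61  62  66  89  99  98  90  76  79  74  71  63  62  64 106 103 103]
 [ 79  79  80  83  71  88  84  74  74  76  79  78  79  80  82 112  98  98]
 [ 98  97  96  89  76  75  76  72  72  77  78  77  76  77  79  97  96 126]
 [ 90  87  87  74  74  74  75  73  73  74  77  81  78  82  86  91 126 158]]
```

View pics/lift.png

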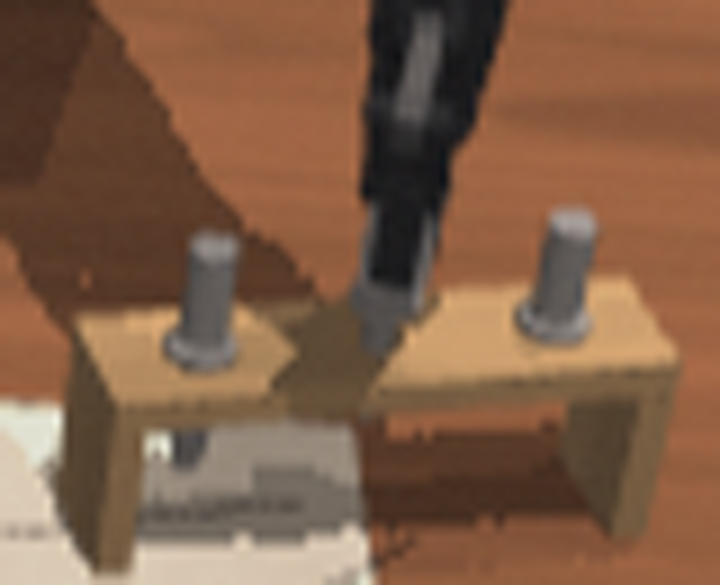

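The middle pin is lifted and its shank profile matches the slim one. I carry it over the eyes.

Request:
servo_tool --increments '[{"grip": 0.9, "x": 0, "y": 0, "z": -20, "roll": 0}, {"grip": 0.9, "x": 0, "y": 0, "z": -30, "roll": 0}, {"grip": 0.9, "x": -5, "y": 7, "z": -20, "roll": 0}, {"grip": 0.9, "x": -16, "y": 22, "z": 0, "roll": 0}, {"grip": 0.9, "x": -21, "y": 29, "z": 0, "roll": 0}]'

```text
clock: 11.45
tcp_pos: [0.4774, 0.2133, 0.1666]
orientation: [0.0, 0.784, 0.621, 0.001]
wrist_force: [1.0, 0.7, -2.3]
finger_gap: 0.0148
grip_force: 39.9
```

Request:
servo_tool --increments '[{"grip": 0.9, "x": -21, "y": 29, "z": 0, "roll": 0}, {"grip": 0.9, "x": -21, "y": 29, "z": 0, "roll": 0}, {"grip": 0.9, "x": -21, "y": 29, "z": 0, "roll": 0}, {"grip": 0.9, "x": -21, "y": 29, "z": 0, "roll": 0}, {"grip": 0.9, "x": -21, "y": 29, "z": 0, "roll": 0}]'

```text
clock: 11.87
tcp_pos: [0.5943, 0.0747, 0.1645]
orientation: [-0.0, 0.785, 0.619, -0.0]
wrist_force: [-0.0, 0.7, -1.5]
finger_gap: 0.015
grip_force: 39.9
```

Request:
servo_tool --increments '[{"grip": 0.9, "x": -16, "y": 22, "z": 0, "roll": 0}, {"grip": 0.9, "x": -5.8, "y": 7, "z": 0, "roll": 0}, {"grip": 0.9, "x": 0, "y": 0, "z": 0, "roll": 0}, {"grip": 0.9, "x": 0, "y": 0, "z": 0, "roll": 0}, {"grip": 0.9, "x": 0, "y": 0, "z": 0, "roll": 0}]'

```text
clock: 12.28
tcp_pos: [0.6156, 0.0492, 0.1646]
orientation: [-0.001, 0.785, 0.619, -0.001]
wrist_force: [0.2, 0.7, -0.1]
finger_gap: 0.0146
grip_force: 39.9
```

```bash
python3 s.py
cat > t.py <<'E'
from h import *
s=env.get_state(); q=s["orientation"]; Rt=R.from_quat([q[1],q[2],q[3],q[0]]).as_matrix()
print("to go mm",((np.array([.6174,.0484,.114])-s["tcp_pos"])@Rt*1000).round(1))
E
python3 t.py
```

```text
12.2833 [0.6156 0.0492 0.1646] gap 0.0146 F tool [0.7 0.  0.1] axang 76.53 T [ 0.03 -0.03 -0.02]
to go mm [-0.4  2.1 50.6]
```

Request:
servo_tool --increments '[{"grip": 0.9, "x": -0.4, "y": 2, "z": 10, "roll": 0}, {"grip": 0.9, "x": 0, "y": 0, "z": 20, "roll": 0}, {"grip": 0.9, "x": 0, "y": 0, "z": 15, "roll": 0}, {"grip": 0.9, "x": 0, "y": 0, "z": 0, "roll": 0}, {"grip": 0.9, "x": 0, "y": 0, "z": 0, "roll": 0}]'

```text
clock: 12.7
tcp_pos: [0.6171, 0.0484, 0.1189]
orientation: [-0.001, 0.785, 0.62, -0.001]
wrist_force: [0.4, 0.6, -2.0]
finger_gap: 0.0147
grip_force: 39.9
```

```bash
python3 s.py;python3 t.py
python3 - <<'E'
from h import *
st=snap("wrist","w5.png",(180,110,400,330),2.7); print({k:st[k].tolist() for k in("tcp_pos","orientation")})
E
```

```text
12.7 [0.6171 0.0484 0.1189] gap 0.0147 F tool [0.7 0.3 2. ] axang 76.57 T [-0.01  0.    0.05]
to go mm [0.1 0.3 4.9]
{'tcp_pos': [0.6170707822226023, 0.04841745432855255, 0.11889634227194676], 'orientation': [-0.0009201138846202554, 0.7849641392158244, 0.6195396446716003, -0.0010402960089663205]}
```

View pics/w5.png

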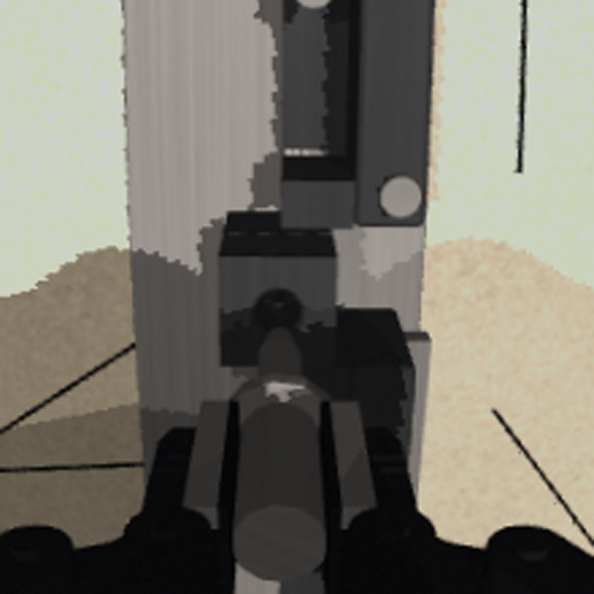

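The pin's foot tip is at about (278,325), just short of the bore mouth at (278,307). The eye block spans (219..336, 256..366).

Run:
```python
from h import *
st={'tcp_pos': np.array([0.6170707822226023, 0.04841745432855255, 0.11889634227194676]), 'orientation': [-0.0009201138846202554, 0.7849641392158244, 0.6195396446716003, -0.0010402960089663205]}
q=st["orientation"]; Rt=R.from_quat([q[1],q[2],q[3],q[0]]).as_matrix()
for n,u,v,z in [("bore",278,307,.053),("TL",219,256,.053),("TR",336,256,.053),("BL",219,366,.053),("foot",278,328,.063),("collarfar",279,374,.107),("top",280,543,.148)]:
    P=at("wrist",(180+u/2.7,110+v/2.7),z,st); print(n,P.round(4),((P-st["tcp_pos"])@Rt*1000).round(1))
for dz in (0,):
  for z in (.063,.053): print((proj("wrist",st["tcp_pos"]*[1,1,0]+[0,0,z],st)-[180,110])*2.7)
```

```text
bore [0.6177 0.0505 0.053 ] [ 2.2  0.3 65.9]
TL [0.6066 0.0671 0.053 ] [ 15.8 -14.4  65.9]
TR [0.6349 0.0604 0.053 ] [15.8 14.7 65.8]
BL [0.5989 0.038  0.053 ] [-14.4 -15.1  65.9]
foot [0.6173 0.0489 0.063 ] [ 0.6  0.3 55.9]
collarfar [0.6196 0.0573 0.107 ] [ 9.2  0.4 11.9]
top [0.6174 0.0474 0.148 ] [ -1.    0.5 -29.1]
[277.38383716 330.15630906]
[277.47914039 314.9977769 ]
```

Alignment is within 1 mm. I insert slowly, checking the force.

Request:
servo_tool --increments '[{"grip": 0.9, "x": 0.4, "y": 0, "z": 3, "roll": 0}, {"grip": 0.9, "x": 0, "y": 0, "z": 3, "roll": 0}, {"grip": 0.9, "x": 0, "y": 0, "z": 3, "roll": 0}, {"grip": 0.9, "x": 0, "y": 0, "z": 3, "roll": 0}, {"grip": 0.9, "x": 0, "y": 0, "z": 0, "roll": 0}]'

```text
clock: 13.17
tcp_pos: [0.6192, 0.0477, 0.1083]
orientation: [0.0, 0.785, 0.619, 0.0]
wrist_force: [0.2, 0.4, 3.7]
finger_gap: 0.0147
grip_force: 40.3
```

```bash
python3 s.py
```

```text
13.1667 [0.6192 0.0477 0.1083] gap 0.0147 F tool [ 0.4  0.1 -3.7] axang 76.48 T [ 0.08  0.03 -0.03]
```

Request:
servo_tool --increments '[{"grip": 0.9, "x": 0, "y": 0, "z": -2, "roll": 0}, {"grip": 0.9, "x": 0.4, "y": -1.7, "z": 0, "roll": 0}, {"grip": 0.9, "x": 0, "y": 0, "z": 0, "roll": 0}, {"grip": 0.9, "x": 0, "y": 0, "z": 0, "roll": 0}]'

```text
clock: 13.5
tcp_pos: [0.6169, 0.0485, 0.1098]
orientation: [-0.0, 0.785, 0.619, -0.0]
wrist_force: [0.3, -0.1, -0.2]
finger_gap: 0.0147
grip_force: 40.0
```

```bash
python3 s.py
```

```text
13.5 [0.6169 0.0485 0.1098] gap 0.0147 F tool [-0.   0.3  0.2] axang 76.48 T [ 0.03 -0.03  0.02]
```

Request:
servo_tool --increments '[{"grip": 0.9, "x": 0.5, "y": 0.2, "z": 2, "roll": 0}, {"grip": 0.9, "x": 0, "y": 0, "z": 2, "roll": 0}, {"grip": 0.9, "x": 0, "y": 0, "z": 2, "roll": 0}, {"grip": 0.9, "x": 0, "y": 0, "z": 0, "roll": 0}]'

```text
clock: 13.83
tcp_pos: [0.617, 0.0489, 0.1032]
orientation: [-0.0, 0.785, 0.619, -0.0]
wrist_force: [0.5, -0.4, -1.1]
finger_gap: 0.0148
grip_force: 40.0
```

```bash
python3 s.py
```

```text
13.8333 [0.617  0.0489 0.1032] gap 0.0148 F tool [-0.3  0.6  1.1] axang 76.48 T [ 0.01  0.01 -0.04]
```

Foot is in the upper bore (~0.047) with no force. Continuing.

Request:
servo_tool --increments '[{"grip": 0.9, "x": 0, "y": 0, "z": 2, "roll": 0}, {"grip": 0.9, "x": 0, "y": 0, "z": 2, "roll": 0}, {"grip": 0.9, "x": 0, "y": 0, "z": 2, "roll": 0}, {"grip": 0.9, "x": 0, "y": 0, "z": 1, "roll": 0}, {"grip": 0.9, "x": 0, "y": 0, "z": 0, "roll": 0}]'

```text
clock: 14.25
tcp_pos: [0.6174, 0.0493, 0.0969]
orientation: [-0.0, 0.785, 0.619, 0.0]
wrist_force: [-0.8, 2.2, -0.7]
finger_gap: 0.015
grip_force: 40.0
```

```bash
python3 s.py
```

```text
14.25 [0.6174 0.0493 0.0969] gap 0.015 F tool [ 1.9 -1.3  0.7] axang 76.49 T [ 0.25  0.34 -0.04]
```

Request:
servo_tool --increments '[{"grip": 0.9, "x": 0.6, "y": -0.4, "z": 1.5, "roll": 0}, {"grip": 0.9, "x": 0, "y": 0, "z": 1.5, "roll": 0}, {"grip": 0.9, "x": 0, "y": 0, "z": 1.5, "roll": 0}, {"grip": 0.9, "x": 0, "y": 0, "z": 1.5, "roll": 0}]'

```text
clock: 14.58
tcp_pos: [0.6172, 0.0498, 0.0907]
orientation: [-0.0, 0.785, 0.619, 0.0]
wrist_force: [-1.2, 1.6, 0.4]
finger_gap: 0.0143
grip_force: 40.0
```

```bash
python3 s.py
```

```text
14.5833 [0.6172 0.0498 0.0907] gap 0.0143 F tool [ 1.2 -1.6 -0.4] axang 76.49 T [ 0.23  0.42 -0.02]
```

Request:
servo_tool --increments '[{"grip": 0.9, "x": 0.4, "y": -0.5, "z": 1.5, "roll": 0}, {"grip": 0.9, "x": 0, "y": 0, "z": 1.5, "roll": 0}, {"grip": 0.9, "x": 0, "y": 0, "z": 1.5, "roll": 0}, {"grip": 0.9, "x": 0, "y": 0, "z": 1, "roll": 0}]'

```text
clock: 14.92
tcp_pos: [0.6169, 0.05, 0.0852]
orientation: [0.0, 0.785, 0.619, -0.0]
wrist_force: [-0.3, 0.8, -1.4]
finger_gap: 0.0145
grip_force: 40.0
```

```bash
python3 s.py
```

```text
14.9167 [0.6169 0.05   0.0852] gap 0.0145 F tool [ 0.7 -0.5  1.4] axang 76.47 T [-0.02  0.19 -0.07]
```

Foot ~0.029, into the lower eye. The catch is next.

Request:
servo_tool --increments '[{"grip": 0.9, "x": 0, "y": 0, "z": 1, "roll": 0}, {"grip": 0.9, "x": 0, "y": 0, "z": 1, "roll": 0}, {"grip": 0.9, "x": 0, "y": 0, "z": 1, "roll": 0}, {"grip": 0.9, "x": 0, "y": 0, "z": 1, "roll": 0}]'

```text
clock: 15.25
tcp_pos: [0.6166, 0.0501, 0.0815]
orientation: [-0.0, 0.785, 0.619, -0.0]
wrist_force: [-1.9, 1.6, 2.5]
finger_gap: 0.0148
grip_force: 40.2
```

```bash
python3 s.py
```

```text
15.25 [0.6166 0.0501 0.0815] gap 0.0148 F tool [ 1.2 -2.2 -2.5] axang 76.48 T [0.4  0.21 0.01]
```

Request:
servo_tool --increments '[{"grip": 0.9, "x": 0.2, "y": 0, "z": 1, "roll": 0}, {"grip": 0.9, "x": 0, "y": 0, "z": 1, "roll": 0}, {"grip": 0.9, "x": 0, "y": 0, "z": 1, "roll": 0}]'

```text
clock: 15.5
tcp_pos: [0.6164, 0.0504, 0.0786]
orientation: [-0.0, 0.785, 0.619, -0.0]
wrist_force: [-3.2, 1.6, 3.4]
finger_gap: 0.0151
grip_force: 40.4
```

```bash
python3 s.py
```

```text
15.5 [0.6164 0.0504 0.0786] gap 0.0151 F tool [ 0.8 -3.5 -3.4] axang 76.48 T [0.82 0.22 0.02]
```

Request:
servo_tool --increments '[{"grip": 0.9, "x": 0.2, "y": 0, "z": 1, "roll": 0}, {"grip": 0.9, "x": 0, "y": 0, "z": 1, "roll": 0}, {"grip": 0.9, "x": 0, "y": 0, "z": 1, "roll": 0}, {"grip": 0.9, "x": 0, "y": 0, "z": 1, "roll": 0}]'

```text
clock: 15.83
tcp_pos: [0.6164, 0.0506, 0.0742]
orientation: [-0.0, 0.785, 0.619, -0.0]
wrist_force: [-4.0, 0.9, 4.7]
finger_gap: 0.0147
grip_force: 40.4
```

```bash
python3 s.py
```

```text
15.8333 [0.6164 0.0506 0.0742] gap 0.0147 F tool [-0.  -4.1 -4.7] axang 76.48 T [1.02 0.   0.  ]
```

Request:
servo_tool --increments '[{"grip": 0.9, "x": 0, "y": 0, "z": 1.2, "roll": 0}, {"grip": 0.9, "x": 0, "y": 0, "z": 1.2, "roll": 0}, {"grip": 0.9, "x": 0, "y": 0, "z": 1.2, "roll": 0}, {"grip": 0.9, "x": 0, "y": 0, "z": 1.2, "roll": 0}, {"grip": 0.9, "x": 0, "y": 0, "z": 1, "roll": 0}]'

```text
clock: 16.25
tcp_pos: [0.6163, 0.0506, 0.0682]
orientation: [-0.0, 0.785, 0.619, -0.0]
wrist_force: [-4.2, 1.9, 3.4]
finger_gap: 0.0149
grip_force: 40.4
```

```bash
python3 s.py
```

```text
16.25 [0.6163 0.0506 0.0682] gap 0.0149 F tool [ 0.8 -4.6 -3.4] axang 76.48 T [1.24 0.06 0.01]
```

Request:
servo_tool --increments '[{"grip": 0.9, "x": 0, "y": 0, "z": 0.6, "roll": 0}, {"grip": 0.9, "x": 0, "y": 0, "z": 0.6, "roll": 0}, {"grip": 0.9, "x": 0, "y": 0, "z": 0.6, "roll": 0}, {"grip": 0.9, "x": 0, "y": 0, "z": 0.4, "roll": 0}]'

```text
clock: 16.58
tcp_pos: [0.6163, 0.0506, 0.0659]
orientation: [-0.0, 0.785, 0.619, -0.001]
wrist_force: [-5.6, 1.5, 2.9]
finger_gap: 0.0146
grip_force: 40.3
```

```bash
python3 s.py
```

```text
16.5833 [0.6163 0.0506 0.0659] gap 0.0146 F tool [ 0.1 -5.8 -2.9] axang 76.48 T [1.29 0.14 0.09]
```

Request:
servo_tool --increments '[{"grip": 0.9, "x": 0, "y": -0.5, "z": 0.5, "roll": 0}, {"grip": 0.9, "x": 0, "y": 0, "z": 0.4, "roll": 0}, {"grip": 0.9, "x": 0, "y": 0, "z": 0.4, "roll": 0}]'

```text
clock: 16.83
tcp_pos: [0.6163, 0.0507, 0.0651]
orientation: [-0.0, 0.785, 0.619, -0.0]
wrist_force: [-5.9, 1.2, 6.9]
finger_gap: 0.0143
grip_force: 40.5
```

```bash
python3 s.py
```

```text
16.8333 [0.6163 0.0507 0.0651] gap 0.0143 F tool [-0.2 -6.  -6.9] axang 76.48 T [1.41 0.05 0.  ]
```

Request:
servo_tool --increments '[{"grip": 0.9, "x": 0, "y": -0.4, "z": 0.4, "roll": 0}, {"grip": 0.9, "x": 0, "y": 0, "z": 0.3, "roll": 0}]'

```text
clock: 17.0
tcp_pos: [0.6162, 0.0507, 0.065]
orientation: [0.0, 0.785, 0.619, 0.0]
wrist_force: [-6.3, 1.9, 8.0]
finger_gap: 0.0144
grip_force: 40.7
```

```bash
python3 s.py
```

```text
17.0 [0.6162 0.0507 0.065 ] gap 0.0144 F tool [ 0.3 -6.5 -8. ] axang 76.48 T [ 1.44 -0.02  0.03]
```

Request:
servo_tool --increments '[{"grip": 0.9, "x": 0, "y": -0.5, "z": 0.4, "roll": 0}, {"grip": 0.9, "x": 0, "y": -0.5, "z": 0.3, "roll": 0}]'

```text
clock: 17.17
tcp_pos: [0.6161, 0.0508, 0.065]
orientation: [0.001, 0.785, 0.619, 0.001]
wrist_force: [-4.7, 1.1, 9.5]
finger_gap: 0.0149
grip_force: 40.9
```

```bash
python3 s.py
```

```text
17.1667 [0.6161 0.0508 0.065 ] gap 0.0149 F tool [-0.  -4.9 -9.5] axang 76.48 T [ 1.07 -0.05 -0.01]
```

Seated: z stopped at 0.0650 with force rising. Releasing.

Request:
servo_tool --increments '[{"grip": 0.9, "x": 0, "y": -0.5, "z": 0, "roll": 0}, {"grip": 0.75, "x": 0, "y": 0, "z": 0, "roll": 0}, {"grip": 0.6, "x": 0, "y": 0, "z": 0, "roll": 0}, {"grip": 0.5, "x": 0, "y": 0, "z": 0, "roll": 0}, {"grip": 0.5, "x": 0, "y": 0, "z": 0, "roll": 0}]'

```text
clock: 17.58
tcp_pos: [0.6152, 0.0508, 0.0636]
orientation: [0.0, 0.786, 0.619, 0.0]
wrist_force: [-1.4, -0.0, -0.0]
finger_gap: 0.0429
grip_force: 0.0
```

Request:
servo_tool --increments '[{"grip": 0.5, "x": 0, "y": 0, "z": -5, "roll": 0}, {"grip": 0.5, "x": 0, "y": 0, "z": -20, "roll": 0}, {"grip": 0.5, "x": 0, "y": 0, "z": -40, "roll": 0}, {"grip": 0.5, "x": 0, "y": 0, "z": -40, "roll": 0}, {"grip": 0.5, "x": -40, "y": 0, "z": 0, "roll": 0}]'

```text
clock: 18.0
tcp_pos: [0.611, 0.0164, 0.1778]
orientation: [0.004, 0.783, 0.622, 0.006]
wrist_force: [2.2, -0.4, 0.9]
finger_gap: 0.0428
grip_force: 0.0
```

Request:
servo_tool --increments '[{"grip": 0.5, "x": -10, "y": 0, "z": 0, "roll": 0}, {"grip": 0.5, "x": 0, "y": 0, "z": 0, "roll": 0}, {"grip": 0.5, "x": 0, "y": 0, "z": 0, "roll": 0}]'

```text
clock: 18.25
tcp_pos: [0.6027, 0.002, 0.1687]
orientation: [-0.0, 0.786, 0.618, 0.0]
wrist_force: [-0.0, 0.6, 0.1]
finger_gap: 0.0426
grip_force: 0.0
```

```bash
python3 s.py
python3 - <<'E'
from h import *
st=snap("wrist","w6.png",(160,20,400,220),3); print({k:st[k].tolist() for k in("tcp_pos","orientation")})
for n,z in [("collartop",.058),("griptop",.094)]: print(n,(proj("wrist",(.6168,.0505,z),st)-[160,20])*3)
E
```

```text
18.25 [0.6027 0.002  0.1687] gap 0.0426 F tool [ 0.6 -0.2 -0.1] axang 76.39 T [ 0.01  0.01 -0.  ]
{'tcp_pos': [0.6026826313565317, 0.002035919549661645, 0.1686878265194532], 'orientation': [-0.00017913829060713392, 0.7859173528628053, 0.6183315297129223, 4.173093721313136e-05]}
collartop [376.70589901 374.61329415]
griptop [378.08352198 394.86151048]
```

View pics/w6.png

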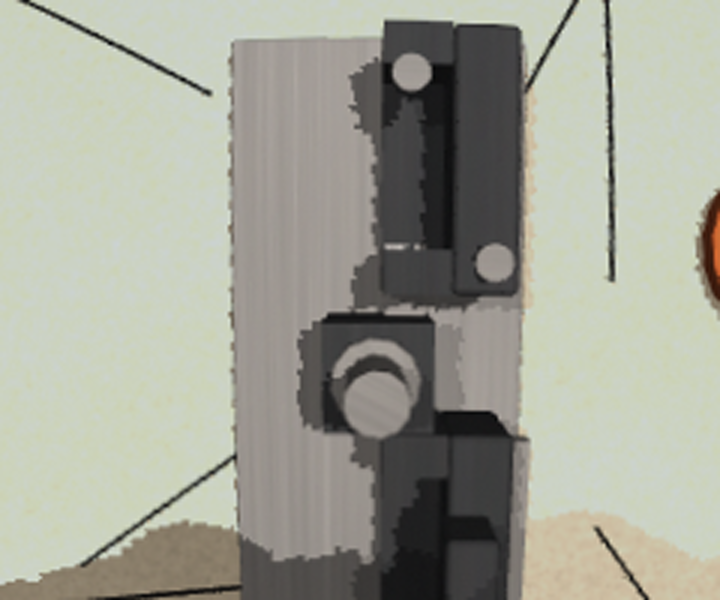

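The collar is centred on the upper eye: ring centre about (376,382), eye centre (378,377), grip top (377,404). That means the pin is upright, the half is on the fence and the gripper is clear.

```bash
python3 -c "
from workcell import env
print(env.hand_in())"
```

```text
the job is handed in; nothing more can be done
None
```

The loose half is slid home against the fence and the fixed eye. The long slim pin is pushed through both eyes until its collar stopped on the upper eye, with at most about 11 N at the wrist, and released. I handed the job in at about 18.3 s, but the hand-in gave no verdict, so I can't say whether it was judged a success.

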